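Seat the puck unit on the sorting stand and push it over the ledge into the chute

ROBOT

A 6-joint arm with a two-finger parallel gripper is mounted at the origin on a cart in front of the work surface, level with it; the furniture and walls round the work are solid. World frame = base frame: x ahead of the robot, y to its left, z up, the work surface at z = 0. Lengths are in m, angles in rad, forces in N, time in s.
With the tool pointing down it reaches from about 0.4 to 0.825 m from the base axis. Payload 7 kg.
Tool frame: the origin (TCP) lies midway between the tips of the shut fingers; the grasp point (between the pads) lies hold_point_z behind it (hold_point_z is the distance from the TCP to the grasp point, in m); z points along the fingers, y is the line along which they close (so a half turn about z gives the same grasp; the last joint's range is limited). The gripper opens to 88 mm and grips with 3 to 60 N. Pads are 19 mm wide; open, the fingers measure 130 mm over their backs; the gripper's body (78 mm by 193 mm) begins 47 mm behind the grasp point.
Start: joints at [1.411, 0.359, 0.012, 0, -1.224, -0.288], TCP at [0.292, 0.608, 0.205] pointing down, gripper open.
Joint ranges: [-3.07, 3.07], [-1.43, 2.12], [-1.02, 1.25], [-3.03, 1.67], [-3.05, -0], [-3.03, 3.03]. Speed limits (rad/s): [2.39, 2.39, 3.01, 3.14, 3.14, 3.14].

INTERFACE

Orientations are given as [roll, pitch, yaw] about the fixed x, y, z axes, in that order (R = Rz(yaw) Ry(pitch) Rx(roll)).
In Python, from station import * gives the robot as it stands.
- The arm moves only by the tool apply_moves, never from a script. Its argument "steps" is a list of rows, each an object with "translation": the shift along the world's x, y, z scaled (see below), a list of three; "rotation": the turn, a rotation vector about the world's x, y, z scaled (see below), a list of three. A call has exactly 10 rows; each row is the pose to reach, as a shift and turn from the pose commanded when the call began; what a row does not reach only later rows make up. The controller multiplies each number of a shift by 250 mm and each number of a turn by 30 degrees. A row lasts 1/12 s, in which the tool goes at most 41.7 mm and 7.16 degrees, less where a joint would pass 70% of its speed; a pose out of reach is approached as far as the arm can. A call with a number of a shift or a turn outside -1 to 1 is refused whole. A call with a gripper value outside its range is refused whole. "jaw" is the closure, from -1 (fully open) to 1 (shut), so that 0 is half open, set as the call begins (left out, the last holds). The fingers move at their own pace and stop on an object; "newtons" is the grip in N (left out, the last holds). Time passes only in rows, so rows that repeat a pose let the fingers close, or fill a call up. It gives the time, the measured TCP pose, the force, the opening and the grip force at its end, in the units of the state.
- get_state(): the state, without advancing time (a new reading comes with each control period).
- grab_frame(name): name is "side" or "top"; returns the picture (384x512x3 uint8, blue, green, red); there is no depth.
- camera_model(name): a dict with "fx", "fy", "cx", "cy" (pixels), "xyz" and "rotation" of the camera in the world. Camera axes: x right, y down, z forward; pixel columns grow to the right and rows downward; lengths in m; the calibration is good to about 2 mm. A picture is of the moment at which its call begins. camera_model takes no time and is no camera call.
- job_done(): hands the job in; it is judged then, once.
The state is a dict: "t": time; "q": joint angles; "qd": joint speeds; "joint_efforts": joint torques, N m; "eef_pos": TCP position; "ee_rot": TCP orientation; "force": force on the tool from outside, world axes, zero at the start; "moment": the same for the moment, N m; "width": finger opening in m; "gripper_force": force on a finger pad.
Only numpy, scipy, OpenCV 4.12 (cv2) and the standard library are available. Lean on these libraries where they do the work, as an engineer would, in place of code of your own. Each camera call takes 0.05 s, during which the arm holds its last target. There are 200 camera calls.

TASK

With closed fingers, slide the black puck unit along the deck of the sorting stand until it presses lightly into the sprung rubber end stop without bottoming it. Then push it sideways through the gap in the yellow guard rail so that it drops over the ledge into the chute and comes to rest in the catch pan. Only slide it, never lift it, push gently (no more than 20 N), and leave the glue bottle, the steel gauge and the green tape roll where they are.

Things in the scene. Friction and masses are not known exactly. Their poses are not given: they have to be found in the camera images.
- stand: Fixed sorting stand: aluminium deck (x -107 to 112, y -65 to 65 mm) on grey legs, top 100 mm above the bench. Origin under the lane's middle at bench height; x runs along the deck towards the end stop, y to its left, z up. Its left edge is open. On the other edge a blue kerb (inner face y = -51 mm, 22 mm high, x -105 to -40 mm) is followed by the yellow guard rail.
- end_bar (a point): Middle of the deck's top at its far end (stand x = 112, y = 0 mm); axes as the stand. Before it a black rubber pad (y -58 to 58 mm, 30 mm high) is sprung on a yellow bar across the deck: bar 36 mm high plus two knobs to 46 mm, 18 mm thick, starting 24 mm behind the free pad face. That face lies anywhere from stand x = 40 to 80 mm: its place is not measured and must be felt or seen.
- ledge (a point): On the ledge, the deck's right edge (stand x = 30, y = -65 mm, deck height); axes as the stand. The yellow guard rail ends in a round post (12 mm across, 28 mm high, y -69 to -57 mm). The gap from post to free pad face is always 60 mm: rail and pad are set together. A puck pressed on the pad and let go slowly is in line with the gap. Below: steel chute, stand x -30 to 90 mm, 45 degree slope.
- puck_center (a point): Centre, half-way up, of the loose puck unit: black upright cylinder with a white top disc, 54 mm across, body 40 mm high, 0.08 to 0.17 kg. It starts upright on the deck, before the gap, 20 mm centre height above the deck.
- stop_pad (a joint): How far the sprung end stop is pressed in along the stand's +x, in m: 0 free, 0.010 bottomed; it resists with a light spring and damper and comes back when released. Seated means pressed in at least 1.5 mm; it must not go beyond 8.5 mm.
- pan_in (a point): Centre of the catch pan's ribbed black floor, 9 mm above the bench, at stand x = 30 mm, y = -190 mm; axes as the stand. The pan is 120 (x) x 92 (y) mm inside with walls 56 mm above the bench; the foot of the chute is its side at +y.
- glue: Bystander: small red glue bottle with a black nozzle, 30 mm across, 92 mm tall, standing on the bench beside the chute on the robot's side. Origin at its underside.
- gauge: Bystander: steel plug gauge, 32 mm across, 40 mm tall, standing on the bench beside the pan on the robot's side. Origin at its underside.
- tape: Bystander: green tape roll lying flat on the bench left of the stand, 63 x 60 x 19 mm. Origin at its underside. Beyond it, left of the end stop's far side, fixed stacks of white cartons stand over 0.3 m tall from about 0.6 m ahead of the robot and 0.06 to 0.18 m to its right: keep the gripper clear of them.
Mind the look-alikes: they are no part of the job. Leave any blue look-alike of the part that bears puck_center alone.

How it is judged:
On the way, in this order (a step that is already met when the one before it is completed fails the run):
1. the puck is slid against the end stop and presses it in by 1.5 to 8.5 mm (value of joint stop_pad between 0.0015 and 0.0085 m and z of puck_center in the frame of stand above 0.11 m), for 0.2 s.
2. the puck goes over the ledge beside the stop (y of puck_center in the frame of stand below -0.068 m and x of puck_center in the frame of stand above -0.015 m).
At the end, for the whole second after the job is handed in: The puck unit lies at rest in the catch pan, in any attitude (its centre within 60 mm of the pan's centre in the pan's x and y and less than 50 mm above its floor), and the glue bottle, gauge and tape roll are within 20 mm of where they stood (x of puck_center in the frame of pan_in between -0.06 and 0.06 m and y of puck_center in the frame of pan_in between -0.06 and 0.06 m and z of puck_center in the frame of pan_in below 0.05 m and linear speed of puck below 0.03 m/s and distance of each of glue, gauge, tape from where it was at the start of the episode below 0.02 m); the robot touches nothing.
It fails at once if the end stop is driven beyond 8.5 mm (value of joint stop_pad above 0.0085 m).
It fails at once if the robot presses on the puck with more than 20 N (contact force between any of the fingers, the arm and puck above 20 N).
It fails at once if the puck is lifted off the deck (its centre more than 40 mm above its sliding height) (height (world z) of puck_center above 0.16 m).
It fails at once if a bystander (glue bottle, gauge, tape roll) is moved more than 20 mm (distance of any of glue, gauge, tape from where it was at the start of the episode above 0.02 m).
It also fails if it takes over 61 s, if anything falls off the work surface, if the arm or the gripper's body presses on something with over 40 N, if the wrist force passes 120 N, or if a joint passes its speed limit or range.

## Working session

There is one attempt and no reset: what is moved stays moved. The work goes in short steps, Python scripts to look and compute and a tool call to move; the robot and the scene stay as the last step left them, time stands still between calls to the robot, and variables do not carry over. Pictures are saved under pics/ and viewed, at most 10 in all, crops included, and the job is handed in when it is done.

Besides the shell and the picture viewer there is one more tool, called after ">>>" by a JSON object that holds its "api" and its "payload". apply_moves: Moves the arm, as the interface text tells. Shifts and turns lie within -1 to 1; 1 stands for 250 mm of shift or 30 degrees of turn. Its arguments: {"type":"object","properties":{"steps":{"type":"array"},"jaw":{"type":"number"},"newtons":{"type":"number"}},"required":["steps"]}

```bash
ls; mkdir -p pics; python3 - <<'E'
from station import *
import cv2
s=get_state(); print({k:s[k] for k in('t','eef_pos','ee_rot','width','force')})
for n in('side','top'):
    cv2.imwrite(f'pics/{n}0.png',grab_frame(n)); print(n,camera_model(n))
E
```

```text
pics
{'t': 0.0, 'eef_pos': array([0.29207509, 0.60795195, 0.20380353]), 'ee_rot': array([ 3.13990472e+00, -1.51738568e-04, -4.47934585e-01]), 'width': 0.08738566894900764, 'force': array([ 0.47128535,  0.44744986, -0.05327223])}
side {'fx': 356.09993309267776, 'fy': 356.09993309267776, 'cx': 261.80960669799197, 'cy': 193.4293103639959, 'xyz': array([ 0.50053282, -0.99735854,  0.6513914 ]), 'rotation': array([-2.28671362, -0.00508501, -0.02715454])}
top {'fx': 428.97537558661963, 'fy': 428.97537558661963, 'cx': 254.9229395953733, 'cy': 191.59756343384703, 'xyz': array([ 0.38634999, -0.32857618,  1.08596971]), 'rotation': array([-2.99741418,  0.00301976, -1.59065647])}
```

View pics/side0.png

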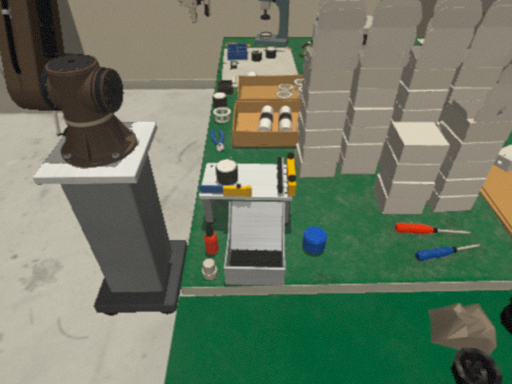

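View pics/top0.png

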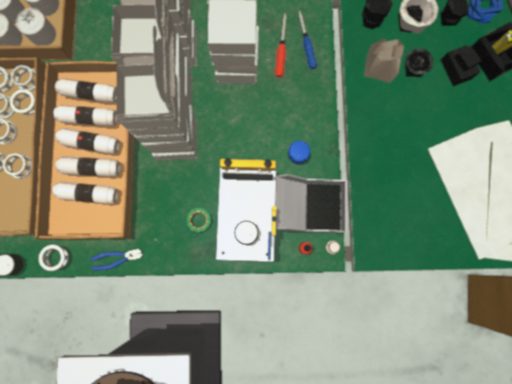

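The side view shows the stand at about (245,185), with the puck's white disc at (227,167) and the yellow bar at (291,173). The top view shows the deck at x 217–277, y 160–262, the puck at (246,233) and the pad at (247,177). There is a blue look-alike on the bench at (299,152). I'll enlarge both views.

```bash
python3 - <<'E'
import cv2
a=cv2.imread('pics/top0.png')[145:275,175:355]; b=cv2.imread('pics/side0.png')[145:290,190:340]
cv2.imwrite('pics/topc.png',cv2.resize(a,(720,520),interpolation=cv2.INTER_CUBIC))
cv2.imwrite('pics/sidec.png',cv2.resize(b,(600,580),interpolation=cv2.INTER_CUBIC))
E
```

```text
(no output)
```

View pics/topc.png

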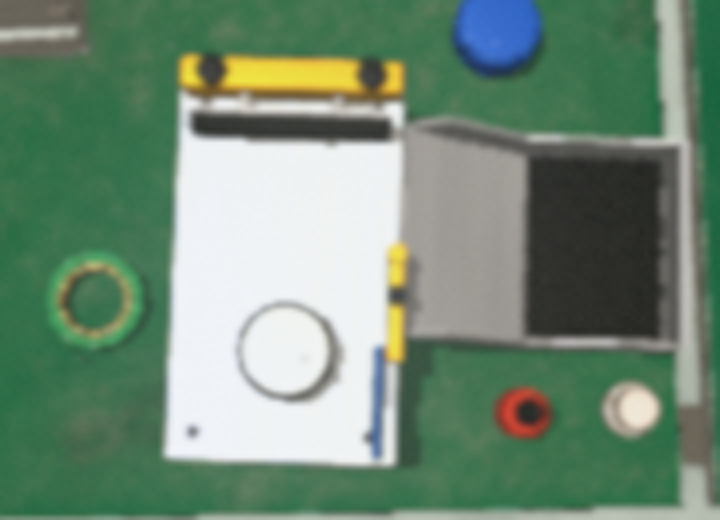

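View pics/sidec.png

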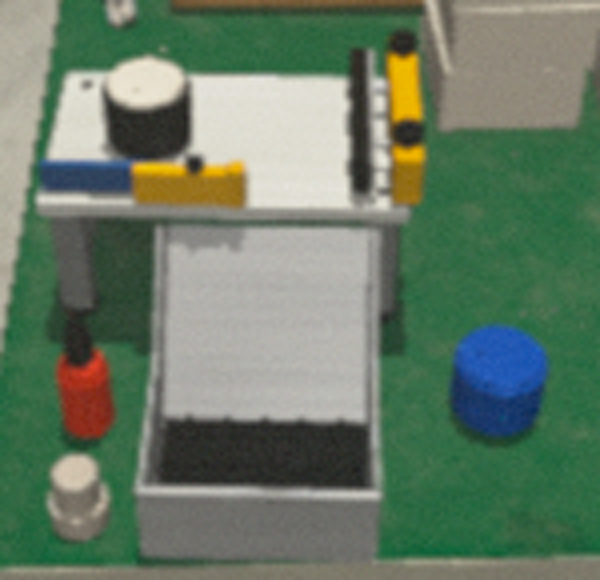

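Top crop: puck disc centre (287,350), knobs (211,70) and (373,74), and the pad's front lower edge at v≈139. The near deck corners are (163,459) and (397,465), and the post is at (398,245). Side crop: disc centre (147,84), near corners (68,73) and (38,205), and knobs (403,42) and (407,130). The only black puck with a white top is on the deck. The blue cylinder on the bench at top (299,152) is the look-alike, so I leave it alone.

```bash
cat > h.py <<'E'
import numpy as np
from scipy.spatial.transform import Rotation as R
from station import *
def ray(n,u,v):
    c=camera_model(n); d=np.array([(u-c['cx'])/c['fx'],(v-c['cy'])/c['fy'],1])
    return np.array(c['xyz']),R.from_euler('xyz',c['rotation']).apply(d)
def tc(u,v): return ray('top',175+u/4-.4,145+v/4-.4)
def sc(u,v): return ray('side',190+u/4-.4,145+v/4-.4)
def tri(a,b):
    (p,d),(q,e)=a,b
    k=np.linalg.lstsq(np.c_[d,-e],q-p,rcond=None)[0]
    A,B=p+k[0]*d,q+k[1]*e
    return ((A+B)/2*1000).round(1),round(1000*np.linalg.norm(A-B),1)
def atz(r,z): p,d=r; return ((p+d*(z-p[2])/d[2])*1000).round(1)
E
python3 - <<'E'
from h import *
for n,a,b in [('disc',(287,350),(147,84)),('nearR',(397,465),(38,209)),('nearL',(163,459),(68,73)),('knobL',(211,70),(403,38)),('knobR',(373,74),(407,128)),('post',(398,245),(240,164)),('padR',(391,138),(360,193)),('glue',(530,412),(77,322)),('gauge',(632,406),(77,462)),('panc',(527,335),(150,488))]:
    print(n,*tri(tc(*a),sc(*b)))
print('disc z140',atz(tc(287,350),.14),atz(sc(147,84),.14))
for n,p in dict(nearL=(163,459),nearR=(397,465),padL=(191,136),padR=(391,140)).items(): print(n,atz(tc(*p),.1))
print('barL top near',atz(tc(180,92),.136),atz(tc(405,96),.136),'far',atz(tc(180,55),.136),atz(tc(405,61),.136))
print('tape',atz(tc(95,299),.019),'post',atz(tc(398,245),.128))
E
```

```text
disc [ 435.5 -307.7  140.9] 2.7
nearR [ 371.5 -368.1   95.6] 3.3
nearL [ 377.4 -235.    96.9] 3.0
knobL [ 592.5 -268.   144.5] 2.8
knobR [ 587.5 -358.6  145.2] 1.4
post [ 492.1 -370.7  130.3] 0.3
padR [ 559.7 -369.3  105.3] 4.8
glue [ 399.9 -446.7   81.3] 2.9
gauge [ 402.3 -512.9   42.5] 2.1
panc [ 442.5 -462.9  -44.3] 15.4
disc z140 [ 434.2 -307.8  140. ] [ 436.7 -306.1  140. ]
nearL [ 375.9 -235.5  100. ]
nearR [ 369.9 -368.2  100. ]
padL [ 561.7 -253.1  100. ]
padR [ 557.  -369.6  100. ]
barL top near [ 580.6 -249.8  136. ] [ 575.7 -376.7  136. ] far [ 602. -250.  136.] [ 595.9 -377.2  136. ]
tape [ 474.3 -186.2   19. ] post [ 492.3 -370.9  128. ]
```

Stand pose: yaw ≈ -2.4°, origin ≈ (480,-306.5) mm. In the stand frame, the puck is at about (-44,-3) and the pad face at about x = 77±3. Triangulated heights (141, 145, 130, 96–97) agree with the text. I'll start moving with the jaw shut.

>>> {"api": "apply_moves", "payload": {"steps": [{"translation": [0.08, -0.08, 0.1], "rotation": [0, 0, 0.08]}, {"translation": [0.18, -0.2, 0.2], "rotation": [0, 0, 0.16]}, {"translation": [0.28, -0.32, 0.3], "rotation": [0, 0, 0.24]}, {"translation": [0.38, -0.44, 0.36], "rotation": [0, 0, 0.32]}, {"translation": [0.48, -0.56, 0.4], "rotation": [0, 0, 0.4]}, {"translation": [0.58, -0.68, 0.4], "rotation": [0, 0, 0.48]}, {"translation": [0.66, -0.78, 0.4], "rotation": [0, 0, 0.56]}, {"translation": [0.74, -0.88, 0.4], "rotation": [0, 0, 0.64]}, {"translation": [0.8, -0.96, 0.4], "rotation": [0, 0, 0.72]}, {"translation": [0.8, -1, 0.4], "rotation": [0, 0, 0.776]}], "jaw": 1, "newtons": 20}}

```text
t: 0.93
eef_pos: [0.4942, 0.3557, 0.3042]
ee_rot: [3.14, 0.0, -0.042]
force: [-0.9, 0.6, 0.2]
width: 0.0265
gripper_force: 0.0
```

>>> {"api": "apply_moves", "payload": {"steps": [{"translation": [-0.02, -0.1, 0], "rotation": [0, 0, 0]}, {"translation": [-0.04, -0.2, 0], "rotation": [0, 0, 0]}, {"translation": [-0.06, -0.32, 0], "rotation": [0, 0, 0]}, {"translation": [-0.08, -0.44, 0], "rotation": [0, 0, 0]}, {"translation": [-0.1, -0.56, 0], "rotation": [0, 0, 0]}, {"translation": [-0.13, -0.68, 0], "rotation": [0, 0, 0]}, {"translation": [-0.16, -0.8, 0], "rotation": [0, 0, 0]}, {"translation": [-0.18, -0.9, 0], "rotation": [0, 0, 0]}, {"translation": [-0.2, -1, 0], "rotation": [0, 0, 0]}, {"translation": [-0.2, -1, 0], "rotation": [0, 0, 0]}]}}

```text
t: 1.77
eef_pos: [0.4409, 0.1052, 0.3051]
ee_rot: [-3.141, -0.0, -0.043]
force: [-0.2, -0.5, -1.2]
width: 0.0005
gripper_force: 0.0
```

>>> {"api": "apply_moves", "payload": {"steps": [{"translation": [-0.02, -0.1, 0], "rotation": [0, 0, 0]}, {"translation": [-0.04, -0.2, 0], "rotation": [0, 0, 0]}, {"translation": [-0.06, -0.32, 0], "rotation": [0, 0, 0]}, {"translation": [-0.08, -0.44, 0], "rotation": [0, 0, 0]}, {"translation": [-0.1, -0.56, 0], "rotation": [0, 0, 0]}, {"translation": [-0.13, -0.68, 0], "rotation": [0, 0, 0]}, {"translation": [-0.16, -0.8, 0], "rotation": [0, 0, 0]}, {"translation": [-0.18, -0.9, 0], "rotation": [0, 0, 0]}, {"translation": [-0.2, -1, 0], "rotation": [0, 0, 0]}, {"translation": [-0.2, -1, 0], "rotation": [0, 0, 0]}]}}

```text
t: 2.6
eef_pos: [0.3913, -0.1442, 0.3046]
ee_rot: [3.141, 0.001, -0.044]
force: [-0.8, 0.4, -0.3]
width: 0.0004
gripper_force: 0.0
```

>>> {"api": "apply_moves", "payload": {"steps": [{"translation": [-0.01, -0.12, 0], "rotation": [0, 0, 0]}, {"translation": [-0.03, -0.26, 0], "rotation": [0, 0, 0]}, {"translation": [-0.05, -0.4, 0], "rotation": [0, 0, 0]}, {"translation": [-0.065, -0.54, -0.04], "rotation": [0, 0, 0]}, {"translation": [-0.065, -0.644, -0.14], "rotation": [0, 0, 0]}, {"translation": [-0.065, -0.644, -0.28], "rotation": [0, 0, 0]}, {"translation": [-0.065, -0.644, -0.42], "rotation": [0, 0, 0]}, {"translation": [-0.065, -0.644, -0.56], "rotation": [0, 0, 0]}, {"translation": [-0.065, -0.644, -0.66], "rotation": [0, 0, 0]}, {"translation": [-0.065, -0.644, -0.7], "rotation": [0, 0, 0]}]}}

```text
t: 3.43
eef_pos: [0.3738, -0.3013, 0.1259]
ee_rot: [-3.139, 0.006, -0.042]
force: [-0.5, 0.4, -0.8]
width: 0.0007
gripper_force: 0.0
```

>>> {"api": "apply_moves", "payload": {"steps": [{"translation": [0, 0, -0.02], "rotation": [0, 0, 0]}, {"translation": [0, 0, -0.04], "rotation": [0, 0, 0]}, {"translation": [0, 0, -0.06], "rotation": [0, 0, 0]}, {"translation": [0, 0, -0.07], "rotation": [0, 0, 0]}, {"translation": [0, 0, -0.075], "rotation": [0, 0, 0]}, {"translation": [0, 0, -0.075], "rotation": [0, 0, 0]}, {"translation": [0, 0, -0.075], "rotation": [0, 0, 0]}, {"translation": [0, 0, -0.075], "rotation": [0, 0, 0]}, {"translation": [0, 0, -0.075], "rotation": [0, 0, 0]}, {"translation": [0, 0, -0.075], "rotation": [0, 0, 0]}]}}

```text
t: 4.27
eef_pos: [0.3761, -0.3027, 0.1113]
ee_rot: [3.141, -0.0, -0.042]
force: [-0.2, 0.7, -0.5]
width: 0.0005
gripper_force: 0.0
```

```bash
python3 - <<'E'
from h import *
import cv2
s=get_state(); print(s['eef_pos'],s['force'],s['q'])
a=grab_frame('top')[145:275,175:355]; b=grab_frame('side')[145:225,190:340]
im=np.vstack([cv2.resize(a,(540,390),interpolation=2),cv2.resize(b,(540,200),interpolation=2)])
cv2.imwrite('pics/c1.png',im)
E
```

```text
[ 0.3761356  -0.30265454  0.11125348] [-0.23039137  0.69570959 -0.49754868] [-2.68988496e-01  1.27870031e-01 -5.32561788e-01  3.38454331e-05
 -9.09855595e-01  1.79822205e+00]
```

View pics/c1.png

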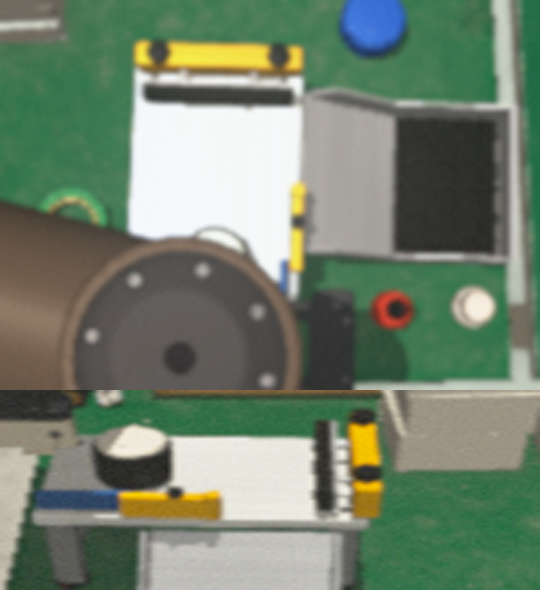

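The fingers are behind the puck, which hasn't moved. I'll push slowly along the stand's x.

>>> {"api": "apply_moves", "payload": {"steps": [{"translation": [0.01, -0.005, 0], "rotation": [0, 0, 0]}, {"translation": [0.02, -0.01, 0], "rotation": [0, 0, 0]}, {"translation": [0.03, -0.0105, 0], "rotation": [0, 0, 0]}, {"translation": [0.04, -0.011, 0], "rotation": [0, 0, 0]}, {"translation": [0.05, -0.0115, 0], "rotation": [0, 0, 0]}, {"translation": [0.06, -0.012, 0], "rotation": [0, 0, 0]}, {"translation": [0.07, -0.0125, 0], "rotation": [0, 0, 0]}, {"translation": [0.08, -0.013, 0], "rotation": [0, 0, 0]}, {"translation": [0.09, -0.0135, 0], "rotation": [0, 0, 0]}, {"translation": [0.1, -0.014, 0], "rotation": [0, 0, 0]}]}}

```text
t: 5.2
eef_pos: [0.4011, -0.306, 0.111]
ee_rot: [-3.141, 0.0, -0.041]
force: [-0.0, 0.8, 0.1]
width: 0.0002
gripper_force: 0.4
```

>>> {"api": "apply_moves", "payload": {"steps": [{"translation": [0.012, -0.0005, 0], "rotation": [0, 0, 0]}, {"translation": [0.024, -0.001, 0], "rotation": [0, 0, 0]}, {"translation": [0.036, -0.0015, 0], "rotation": [0, 0, 0]}, {"translation": [0.048, -0.002, 0], "rotation": [0, 0, 0]}, {"translation": [0.06, -0.0025, 0], "rotation": [0, 0, 0]}, {"translation": [0.072, -0.003, 0], "rotation": [0, 0, 0]}, {"translation": [0.084, -0.0035, 0], "rotation": [0, 0, 0]}, {"translation": [0.096, -0.004, 0], "rotation": [0, 0, 0]}, {"translation": [0.108, -0.0045, 0], "rotation": [0, 0, 0]}, {"translation": [0.12, -0.005, 0], "rotation": [0, 0, 0]}]}}

```text
t: 6.03
eef_pos: [0.4313, -0.3073, 0.111]
ee_rot: [-3.142, 0.0, -0.042]
force: [-1.2, 0.1, -0.3]
width: 0.0008
gripper_force: 0.3
```

```bash
python3 - <<'E'
from h import *
import cv2
s=get_state(); print(s['eef_pos'],s['force'])
b=grab_frame('side')[145:225,190:340]; cv2.imwrite('pics/c2.png',cv2.resize(b,(750,400),interpolation=2))
E
```

```text
[ 0.43129959 -0.30734315  0.1109889 ] [-1.18770551  0.14680204 -0.26767774]
```

View pics/c2.png

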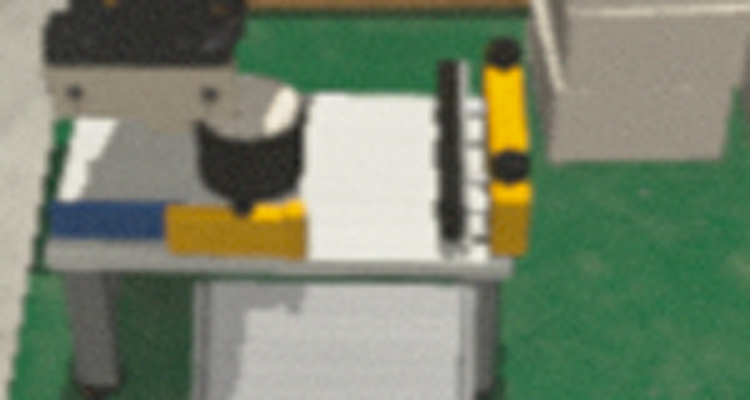

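The puck moves straight with the fingers, at an offset of about 37 mm from TCP to puck centre. Its right edge is at c2 (303,150) and the pad's face at c2 (438,150). I'll track both edges at sub-pixel level to detect the pad moving.

```bash
cat >> h.py <<'E'
import cv2
def edges(n=3):
    g=np.mean([cv2.cvtColor(grab_frame('side'),cv2.COLOR_BGR2GRAY).astype(float) for _ in range(n)],0)
    def drop(row,a,b,lev=115,up=False):
        p=g[row,a:b]
        for i in range(len(p)-1):
            lo,hi=p[i],p[i+1]
            if (not up and lo>lev>=hi) or (up and lo<lev<=hi): return round(a+i+(lev-lo)/(hi-lo),2)
    s=get_state()
    print('tcp',s['eef_pos'].round(4),'F',s['force'].round(1))
    print('padface',[drop(r,262,290) for r in (160,162,164,186,188,190,191)])
    print('puckR',[drop(r,240,300,up=True) for r in (174,177,180)])
    return g
E
python3 -c "
from h import *
edges()"
```

```text
tcp [ 0.4312 -0.3073  0.111 ] F [ 0.   0.6 -0.6]
padface [np.float64(283.61), np.float64(283.65), np.float64(276.58), np.float64(276.88), np.float64(277.15), np.float64(277.57), np.float64(277.61)]
puckR [np.float64(250.44), np.float64(250.42), np.float64(250.05)]
```

>>> {"api": "apply_moves", "payload": {"steps": [{"translation": [0.012, -0.0005, 0], "rotation": [0, 0, 0]}, {"translation": [0.024, -0.001, 0], "rotation": [0, 0, 0]}, {"translation": [0.036, -0.0015, 0], "rotation": [0, 0, 0]}, {"translation": [0.048, -0.002, 0], "rotation": [0, 0, 0]}, {"translation": [0.06, -0.0025, 0], "rotation": [0, 0, 0]}, {"translation": [0.072, -0.003, 0], "rotation": [0, 0, 0]}, {"translation": [0.084, -0.0035, 0], "rotation": [0, 0, 0]}, {"translation": [0.096, -0.004, 0], "rotation": [0, 0, 0]}, {"translation": [0.108, -0.0045, 0], "rotation": [0, 0, 0]}, {"translation": [0.12, -0.005, 0], "rotation": [0, 0, 0]}]}}

```text
t: 7.07
eef_pos: [0.4613, -0.3086, 0.111]
ee_rot: [3.142, 0.0, -0.041]
force: [-0.5, -0.4, -0.4]
width: 0.0005
gripper_force: 0.3
```

>>> {"api": "apply_moves", "payload": {"steps": [{"translation": [0.008, -0.0003, 0], "rotation": [0, 0, 0]}, {"translation": [0.016, -0.0006, 0], "rotation": [0, 0, 0]}, {"translation": [0.024, -0.001, 0], "rotation": [0, 0, 0]}, {"translation": [0.032, -0.0013, 0], "rotation": [0, 0, 0]}, {"translation": [0.04, -0.0016, 0], "rotation": [0, 0, 0]}, {"translation": [0.048, -0.002, 0], "rotation": [0, 0, 0]}, {"translation": [0.056, -0.0023, 0], "rotation": [0, 0, 0]}, {"translation": [0.064, -0.0026, 0], "rotation": [0, 0, 0]}, {"translation": [0.072, -0.003, 0], "rotation": [0, 0, 0]}, {"translation": [0.072, -0.003, 0], "rotation": [0, 0, 0]}]}}

```text
t: 7.9
eef_pos: [0.4795, -0.3094, 0.111]
ee_rot: [3.142, -0.0, -0.041]
force: [0.4, 0.3, 0.6]
width: 0.0005
gripper_force: 0.1
```

```bash
python3 - <<'E'
from h import *
g=edges()
cv2.imwrite('pics/c3.png',cv2.resize(g[145:225,190:340].astype('uint8'),(750,400),interpolation=2))
E
```

```text
tcp [ 0.4791 -0.3094  0.111 ] F [0.7 0.4 0.6]
padface [np.float64(283.6), np.float64(268.36), np.float64(276.55), np.float64(276.87), np.float64(277.11), np.float64(277.57), np.float64(277.59)]
puckR [np.float64(270.06), np.float64(270.03), np.float64(269.38)]
```

View pics/c3.png

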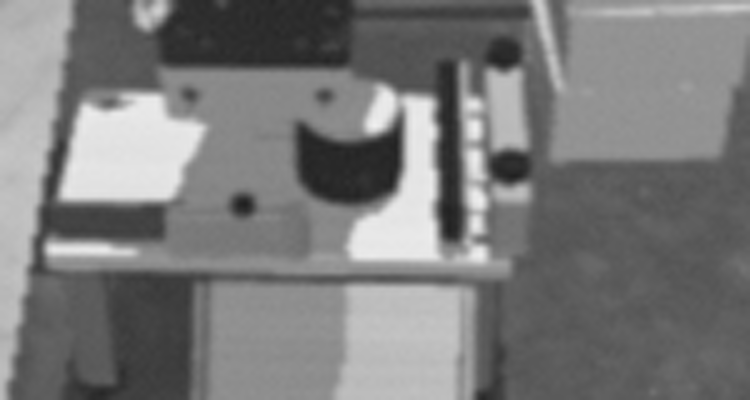

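The edge readings repeat to about 0.03 px, or 0.1 mm. About 16 mm remain before contact.

>>> {"api": "apply_moves", "payload": {"steps": [{"translation": [0.006, -0.0002, 0], "rotation": [0, 0, 0]}, {"translation": [0.012, -0.0005, 0], "rotation": [0, 0, 0]}, {"translation": [0.018, -0.0007, 0], "rotation": [0, 0, 0]}, {"translation": [0.024, -0.001, 0], "rotation": [0, 0, 0]}, {"translation": [0.03, -0.0012, 0], "rotation": [0, 0, 0]}, {"translation": [0.036, -0.0014, 0], "rotation": [0, 0, 0]}, {"translation": [0.042, -0.0017, 0], "rotation": [0, 0, 0]}, {"translation": [0.048, -0.002, 0], "rotation": [0, 0, 0]}, {"translation": [0.048, -0.002, 0], "rotation": [0, 0, 0]}, {"translation": [0.048, -0.002, 0], "rotation": [0, 0, 0]}]}}

```text
t: 8.88
eef_pos: [0.4912, -0.3098, 0.111]
ee_rot: [3.142, -0.0, -0.041]
force: [-0.3, -0.4, 0.1]
width: 0.0004
gripper_force: 0.0
```

```bash
python3 -c "
from h import *
edges()"
```

```text
tcp [ 0.4911 -0.3098  0.1111] F [ 0.5 -0.8 -0.3]
padface [np.float64(265.92), np.float64(273.19), np.float64(276.53), np.float64(262.43), np.float64(277.11), np.float64(277.55), np.float64(277.6)]
puckR [np.float64(281.8), np.float64(275.43), np.float64(274.17)]
```

>>> {"api": "apply_moves", "payload": {"steps": [{"translation": [0.002, 0, 0], "rotation": [0, 0, 0]}, {"translation": [0.004, 0, 0], "rotation": [0, 0, 0]}, {"translation": [0.006, 0, 0], "rotation": [0, 0, 0]}, {"translation": [0.008, 0, 0], "rotation": [0, 0, 0]}, {"translation": [0.01, -0.0004, 0], "rotation": [0, 0, 0]}, {"translation": [0.012, -0.0004, 0], "rotation": [0, 0, 0]}, {"translation": [0.012, -0.0004, 0], "rotation": [0, 0, 0]}, {"translation": [0.012, -0.0004, 0], "rotation": [0, 0, 0]}, {"translation": [0.012, -0.0004, 0], "rotation": [0, 0, 0]}, {"translation": [0.012, -0.0004, 0], "rotation": [0, 0, 0]}]}}

```text
t: 9.87
eef_pos: [0.4941, -0.3099, 0.111]
ee_rot: [3.142, -0.0, -0.041]
force: [-0.9, -1.2, -0.8]
width: 0.0006
gripper_force: 0.2
```

```bash
python3 -c "
from h import *
edges()"
```

```text
tcp [ 0.494  -0.3099  0.111 ] F [ 0.6  0.3 -0.4]
padface [np.float64(267.43), np.float64(274.34), np.float64(276.2), np.float64(263.38), np.float64(277.11), np.float64(277.55), np.float64(277.62)]
puckR [np.float64(281.8), np.float64(281.93), np.float64(275.42)]
```

Not touching yet. Another 2.5 mm.

>>> {"api": "apply_moves", "payload": {"steps": [{"translation": [0.002, 0, 0], "rotation": [0, 0, 0]}, {"translation": [0.004, 0, 0], "rotation": [0, 0, 0]}, {"translation": [0.006, 0, 0], "rotation": [0, 0, 0]}, {"translation": [0.008, 0, 0], "rotation": [0, 0, 0]}, {"translation": [0.01, -0.0004, 0], "rotation": [0, 0, 0]}, {"translation": [0.01, -0.0004, 0], "rotation": [0, 0, 0]}, {"translation": [0.01, -0.0004, 0], "rotation": [0, 0, 0]}, {"translation": [0.01, -0.0004, 0], "rotation": [0, 0, 0]}, {"translation": [0.01, -0.0004, 0], "rotation": [0, 0, 0]}, {"translation": [0.01, -0.0004, 0], "rotation": [0, 0, 0]}]}}

```text
t: 10.85
eef_pos: [0.4964, -0.31, 0.111]
ee_rot: [-3.142, 0.0, -0.042]
force: [-2.7, -0.5, 1.2]
width: 0.0006
gripper_force: 1.0
```

```bash
python3 -c "
from h import *
edges()"
```

```text
tcp [ 0.4965 -0.31    0.111 ] F [-1.8  0.   1.4]
padface [np.float64(268.33), np.float64(275.14), np.float64(276.6), np.float64(264.43), np.float64(277.62), np.float64(277.63), np.float64(277.67)]
puckR [np.float64(282.36), np.float64(282.27), np.float64(282.34)]
```

The pad's back edge has moved 0.5 px (about 1.3 mm) and the force reads about -2 N, so the puck is in contact. I'll press 3 mm further and hold.

>>> {"api": "apply_moves", "payload": {"steps": [{"translation": [0.002, 0, 0], "rotation": [0, 0, 0]}, {"translation": [0.004, 0, 0], "rotation": [0, 0, 0]}, {"translation": [0.006, 0, 0], "rotation": [0, 0, 0]}, {"translation": [0.008, 0, 0], "rotation": [0, 0, 0]}, {"translation": [0.01, -0.0004, 0], "rotation": [0, 0, 0]}, {"translation": [0.012, -0.0004, 0], "rotation": [0, 0, 0]}, {"translation": [0.012, -0.0004, 0], "rotation": [0, 0, 0]}, {"translation": [0.012, -0.0004, 0], "rotation": [0, 0, 0]}, {"translation": [0.012, -0.0004, 0], "rotation": [0, 0, 0]}, {"translation": [0.012, -0.0004, 0], "rotation": [0, 0, 0]}]}}

```text
t: 11.83
eef_pos: [0.4994, -0.3101, 0.1109]
ee_rot: [-3.142, 0.0, -0.042]
force: [-4.3, 0.6, 1.7]
width: 0.0003
gripper_force: 2.5
```

```bash
python3 -c "
from h import *
edges()"
```

```text
tcp [ 0.4995 -0.3101  0.111 ] F [-5.  -0.6  1.2]
padface [np.float64(269.74), np.float64(276.36), np.float64(262.1), np.float64(265.31), np.float64(278.71), np.float64(278.77), np.float64(278.8)]
puckR [np.float64(283.32), np.float64(283.38), np.float64(283.36)]
```

The pad is in by about 4 mm at about 5 N and has held for more than 0.4 s. I'll release it slowly and then withdraw.

>>> {"api": "apply_moves", "payload": {"steps": [{"translation": [-0.002, 0, 0], "rotation": [0, 0, 0]}, {"translation": [-0.004, 0, 0], "rotation": [0, 0, 0]}, {"translation": [-0.006, 0, 0], "rotation": [0, 0, 0]}, {"translation": [-0.008, 0, 0], "rotation": [0, 0, 0]}, {"translation": [-0.01, 0, 0], "rotation": [0, 0, 0]}, {"translation": [-0.012, 0, 0], "rotation": [0, 0, 0]}, {"translation": [-0.014, 0, 0], "rotation": [0, 0, 0]}, {"translation": [-0.016, 0.0006, 0], "rotation": [0, 0, 0]}, {"translation": [-0.018, 0.0006, 0], "rotation": [0, 0, 0]}, {"translation": [-0.02, 0.0008, 0], "rotation": [0, 0, 0]}]}}

```text
t: 12.82
eef_pos: [0.4949, -0.31, 0.1112]
ee_rot: [3.141, -0.001, -0.041]
force: [-0.0, -0.6, -0.5]
width: 0.0008
gripper_force: 0.0
```

>>> {"api": "apply_moves", "payload": {"steps": [{"translation": [-0.01, 0, 0], "rotation": [0, 0, 0]}, {"translation": [-0.04, 0, 0], "rotation": [0, 0, 0]}, {"translation": [-0.08, 0, 0], "rotation": [0, 0, 0]}, {"translation": [-0.12, 0, 0.02], "rotation": [0, 0, 0]}, {"translation": [-0.12, 0, 0.08], "rotation": [0, 0, 0]}, {"translation": [-0.12, 0, 0.16], "rotation": [0, 0, 0]}, {"translation": [-0.12, 0, 0.26], "rotation": [0, 0, 0]}, {"translation": [-0.12, 0, 0.36], "rotation": [0, 0, 0]}, {"translation": [-0.12, 0, 0.4], "rotation": [0, 0, 0]}, {"translation": [-0.12, 0, 0.4], "rotation": [0, 0, 0]}]}}

```text
t: 13.65
eef_pos: [0.4652, -0.3106, 0.2146]
ee_rot: [3.14, -0.005, -0.041]
force: [0.7, 0.1, -0.7]
width: -0.0
gripper_force: 0.0
```

```bash
python3 - <<'E'
from h import *
g=edges(1)
cv2.imwrite('pics/c4.png',cv2.resize(grab_frame('side')[145:245,190:340],(750,500),interpolation=2))
E
```

```text
tcp [ 0.4644 -0.3101  0.2126] F [ 0.8  0.3 -0.9]
padface [np.float64(271.1), np.float64(274.82), np.float64(276.87), np.float64(263.83), np.float64(277.6), np.float64(277.61), np.float64(277.62)]
puckR [np.float64(282.2), np.float64(282.32), np.float64(282.3)]
```

View pics/c4.png

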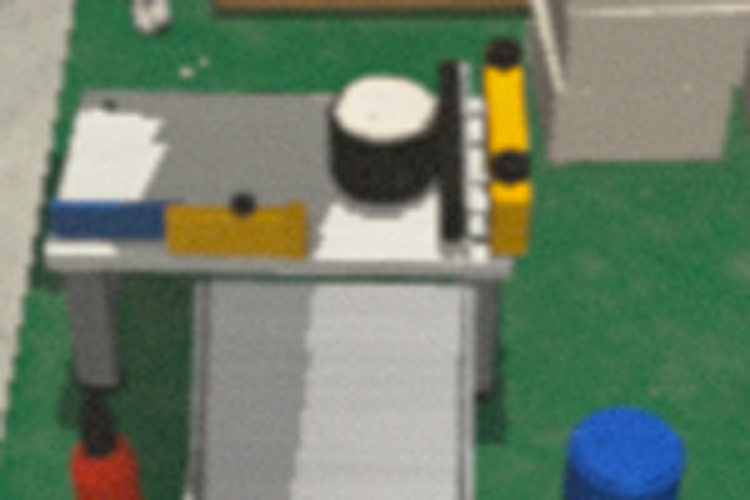

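```bash
python3 -c "
from h import *
print(atz(ray('side',190+385/5-.4,145+107/5-.4),.14), atz(ray('side',190+302/5-.4,145+212/5-.4),.128))"
```

```text
[ 533.3 -309.7  140. ] [ 493.1 -373.   128. ]
```

The puck is seated at about (532,-311), stand (52,-2), in line with the gap. I'll move round to its left side.

>>> {"api": "apply_moves", "payload": {"steps": [{"translation": [0.0, 0.08, 0], "rotation": [0, 0, 0]}, {"translation": [0.04, 0.16, 0], "rotation": [0, 0, 0]}, {"translation": [0.1, 0.24, 0], "rotation": [0, 0, 0]}, {"translation": [0.18, 0.27, 0], "rotation": [0, 0, 0]}, {"translation": [0.25, 0.27, 0], "rotation": [0, 0, 0]}, {"translation": [0.28, 0.27, -0.04], "rotation": [0, 0, 0]}, {"translation": [0.28, 0.27, -0.12], "rotation": [0, 0, 0]}, {"translation": [0.28, 0.27, -0.2], "rotation": [0, 0, 0]}, {"translation": [0.28, 0.27, -0.28], "rotation": [0, 0, 0]}, {"translation": [0.28, 0.27, -0.3], "rotation": [0, 0, 0]}]}}

```text
t: 14.58
eef_pos: [0.531, -0.2418, 0.1309]
ee_rot: [-3.14, 0.007, -0.043]
force: [-0.6, 0.1, -0.9]
width: 0.0007
gripper_force: 0.0
```

>>> {"api": "apply_moves", "payload": {"steps": [{"translation": [0, 0, -0.03], "rotation": [0, 0, 0]}, {"translation": [0, 0, -0.06], "rotation": [0, 0, 0]}, {"translation": [0, 0, -0.08], "rotation": [0, 0, 0]}, {"translation": [0, 0, -0.1], "rotation": [0, 0, 0]}, {"translation": [0, 0, -0.1], "rotation": [0, 0, 0]}, {"translation": [0, 0, -0.1], "rotation": [0, 0, 0]}, {"translation": [0, 0, -0.1], "rotation": [0, 0, 0]}, {"translation": [0, 0, -0.1], "rotation": [0, 0, 0]}, {"translation": [0, 0, -0.1], "rotation": [0, 0, 0]}, {"translation": [0, 0, -0.1], "rotation": [0, 0, 0]}]}}

```text
t: 15.42
eef_pos: [0.5347, -0.2424, 0.1113]
ee_rot: [3.142, -0.001, -0.041]
force: [0.2, -0.5, 0.0]
width: 0.0002
gripper_force: 0.0
```

>>> {"api": "apply_moves", "payload": {"steps": [{"translation": [0, -0.01, 0], "rotation": [0, 0, 0]}, {"translation": [-0.001, -0.02, 0], "rotation": [0, 0, 0]}, {"translation": [-0.0013, -0.03, 0], "rotation": [0, 0, 0]}, {"translation": [-0.0017, -0.04, 0], "rotation": [0, 0, 0]}, {"translation": [-0.002, -0.05, 0], "rotation": [0, 0, 0]}, {"translation": [-0.0025, -0.06, 0], "rotation": [0, 0, 0]}, {"translation": [-0.003, -0.07, 0], "rotation": [0, 0, 0]}, {"translation": [-0.0034, -0.08, 0], "rotation": [0, 0, 0]}, {"translation": [-0.0038, -0.09, 0], "rotation": [0, 0, 0]}, {"translation": [-0.004, -0.1, 0], "rotation": [0, 0, 0]}]}}

```text
t: 16.25
eef_pos: [0.5335, -0.2677, 0.111]
ee_rot: [3.142, 0.0, -0.042]
force: [-0.5, 0.1, -0.7]
width: 0.0006
gripper_force: 0.0
```

>>> {"api": "apply_moves", "payload": {"steps": [{"translation": [0, -0.01, 0], "rotation": [0, 0, 0]}, {"translation": [-0.001, -0.02, 0], "rotation": [0, 0, 0]}, {"translation": [-0.0013, -0.03, 0], "rotation": [0, 0, 0]}, {"translation": [-0.0017, -0.04, 0], "rotation": [0, 0, 0]}, {"translation": [-0.002, -0.05, 0], "rotation": [0, 0, 0]}, {"translation": [-0.0025, -0.06, 0], "rotation": [0, 0, 0]}, {"translation": [-0.003, -0.07, 0], "rotation": [0, 0, 0]}, {"translation": [-0.0034, -0.08, 0], "rotation": [0, 0, 0]}, {"translation": [-0.0038, -0.09, 0], "rotation": [0, 0, 0]}, {"translation": [-0.004, -0.1, 0], "rotation": [0, 0, 0]}]}}

```text
t: 17.08
eef_pos: [0.5325, -0.2927, 0.111]
ee_rot: [3.142, 0.0, -0.042]
force: [0.3, 1.0, -0.6]
width: 0.0007
gripper_force: 0.4
```

```bash
python3 - <<'E'
from h import *
g=edges(1)
cv2.imwrite('pics/c5.png',cv2.resize(grab_frame('side')[145:245,190:340],(750,500),interpolation=2))
E
```

```text
tcp [ 0.5325 -0.293   0.111 ] F [-0.5  0.6  0.8]
padface [np.float64(278.0), np.float64(284.55), np.float64(275.81), np.float64(287.93), np.float64(286.98), np.float64(276.47), np.float64(276.52)]
puckR [np.float64(256.94), np.float64(259.62), np.float64(282.34)]
```

View pics/c5.png

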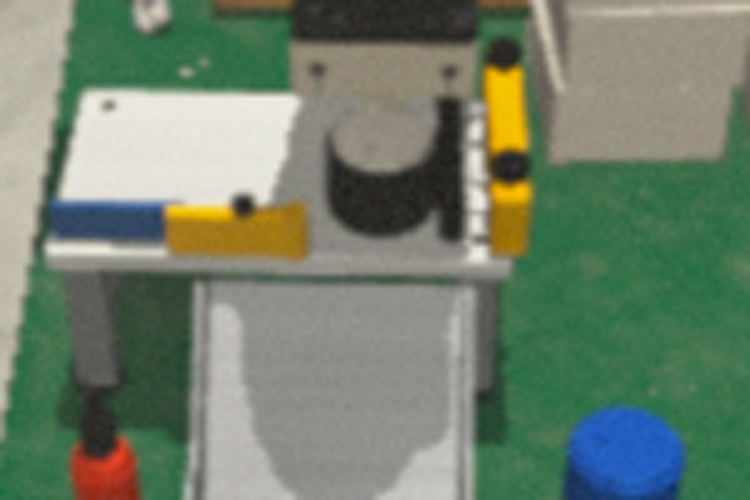

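The puck slides straight, with its disc at (383,140), and is clear of the post at (307,230). I'll continue over the ledge.

>>> {"api": "apply_moves", "payload": {"steps": [{"translation": [0, -0.01, 0], "rotation": [0, 0, 0]}, {"translation": [-0.001, -0.02, 0], "rotation": [0, 0, 0]}, {"translation": [-0.0013, -0.03, 0], "rotation": [0, 0, 0]}, {"translation": [-0.0017, -0.04, 0], "rotation": [0, 0, 0]}, {"translation": [-0.002, -0.05, 0], "rotation": [0, 0, 0]}, {"translation": [-0.0025, -0.06, 0], "rotation": [0, 0, 0]}, {"translation": [-0.003, -0.07, 0], "rotation": [0, 0, 0]}, {"translation": [-0.0034, -0.08, 0], "rotation": [0, 0, 0]}, {"translation": [-0.0038, -0.09, 0], "rotation": [0, 0, 0]}, {"translation": [-0.004, -0.1, 0], "rotation": [0, 0, 0]}]}}

```text
t: 18.02
eef_pos: [0.5315, -0.3177, 0.111]
ee_rot: [-3.142, -0.0, -0.042]
force: [0.1, 0.6, -0.0]
width: 0.0004
gripper_force: 0.4
```

>>> {"api": "apply_moves", "payload": {"steps": [{"translation": [0, -0.01, 0], "rotation": [0, 0, 0]}, {"translation": [-0.001, -0.02, 0], "rotation": [0, 0, 0]}, {"translation": [-0.0013, -0.03, 0], "rotation": [0, 0, 0]}, {"translation": [-0.0017, -0.04, 0], "rotation": [0, 0, 0]}, {"translation": [-0.002, -0.05, 0], "rotation": [0, 0, 0]}, {"translation": [-0.0025, -0.06, 0], "rotation": [0, 0, 0]}, {"translation": [-0.003, -0.07, 0], "rotation": [0, 0, 0]}, {"translation": [-0.0034, -0.075, 0], "rotation": [0, 0, 0]}, {"translation": [-0.0038, -0.08, 0], "rotation": [0, 0, 0]}, {"translation": [-0.004, -0.08, 0], "rotation": [0, 0, 0]}]}}

```text
t: 18.85
eef_pos: [0.5304, -0.3377, 0.1109]
ee_rot: [3.142, 0.0, -0.042]
force: [-0.6, -0.4, -0.1]
width: 0.0006
gripper_force: 0.0
```

```bash
python3 - <<'E'
from h import *
cv2.imwrite('pics/c6.png',cv2.resize(grab_frame('side')[145:290,190:340],(600,580),interpolation=2))
E
```

```text
(no output)
```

View pics/c6.png

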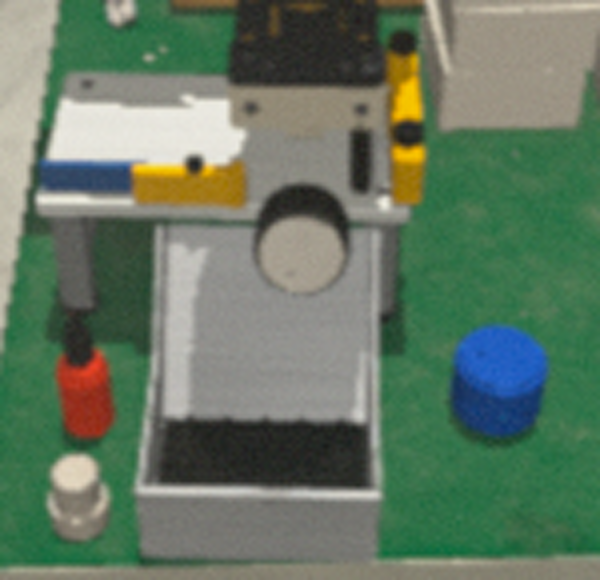

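The puck has tipped over the ledge onto the chute, with its disc at (300,255). My picture budget is spent, so I'll check numerically whether it slides down.

>>> {"api": "apply_moves", "payload": {"steps": [{"translation": [0, 0, 0], "rotation": [0, 0, 0]}, {"translation": [0, 0, 0], "rotation": [0, 0, 0]}, {"translation": [0, 0, 0], "rotation": [0, 0, 0]}, {"translation": [0, 0, 0], "rotation": [0, 0, 0]}, {"translation": [0, 0, 0], "rotation": [0, 0, 0]}, {"translation": [0, 0, 0], "rotation": [0, 0, 0]}, {"translation": [0, 0, 0], "rotation": [0, 0, 0]}, {"translation": [0, 0, 0], "rotation": [0, 0, 0]}, {"translation": [0, 0, 0], "rotation": [0, 0, 0]}, {"translation": [0, 0, 0], "rotation": [0, 0, 0]}]}}

```text
t: 19.73
eef_pos: [0.5305, -0.3374, 0.111]
ee_rot: [-3.142, -0.0, -0.042]
force: [-0.4, -0.4, -0.1]
width: 0.0005
gripper_force: 0.0
```

```bash
python3 - <<'E'
from h import *
b=cv2.cvtColor(grab_frame('side'),cv2.COLOR_BGR2GRAY)
print(b[196:284:3,232:286:3])
o=cv2.cvtColor(cv2.imread('pics/side0.png'),cv2.COLOR_BGR2GRAY)
d=(cv2.absdiff(b,o)[196:290,185:345]>35).astype('uint8')
n,_,st,c=cv2.connectedComponentsWithStats(d)
for i in range(1,n):
    if st[i,4]>8: print(st[i],c[i].round(1)+[185,196])
E
```

```text
[[127 135 135 138 135 128 130 158 158 152 156 150 145 147 143 145 143 147]
 [107 114 116 116 119 136 138 139 141 135 130 135 129 135 137 136 136 136]
 [127 140 141 138 137 137 138 136 136 136 140 137 137 137 134 125 122 134]
 [144 155 142 144 145 144 145 145 144 143 142 144 146 144 145 143 146 161]
 [176 196 178 174 149 144 148 147 147 146 145 146 146 146 144 145 148 158]
 [171 192 192 151 145 144 146 144 145 147 144 145 151 144 146 149 149 156]
 [179 190 189 143 142 144 143 142 145 143 142 144 145 148 142 146 147 156]
 [176 187 185 142 144 144 141 143 144 140 139 141 140 141 142 142 144 160]
 [179 188 163 142 144 143 140 144 140 140 143 143 144 141 141 142 144 166]
 [181 192 166 146 142 145 144 142 145 145 148 142 146 148 145 143 145 161]
 [185 187 162 139 138 140 140 142 136 142 142 142 147 144 144 145 147 153]
 [185 187 163 143 142 142 145 143 147 141 146 145 147 145 147 147 149 155]
 [185 191 158 146 145 146 144 142 145 147 148 143 148 149 148 147 154 157]
 [184 188 144 140 143 143 144 143 144 147 146 146 144 146 147 145 172 177]
 [183 182 144 139 141 139 138 141 139 143 140 141 
[... 920 characters left out ...]
114]
 [117 120 118 118 120 116 123 117 116 118 116 112 117 116 115 116 120 113]
 [117 120 123 120 118 119 123 120 118 120 118 122 117 121 122 122 123 116]
 [116 112 115 114 118 116 115 117 118 117 119 115 117 117 117 118 117 114]]
[67  0 26  1 26] [264.5 196. ]
[71  9  7  7 13] [259.6 207.5]
[81  8 14  9 35] [272.7 208.4]
[66 11  8  8 25] [254.4 210.6]
[58 12  5  5  9] [244.6 209.9]
[79 15 10  9 22] [268.7 214.8]
[91 16  5 13 16] [278.2 218.5]
[76 28  7  6 10] [263.9 226.3]
[84 28  4  6 12] [270.6 226.8]
[66 34  8  5 15] [254.9 232.3]
[85 35  9  7 17] [273.8 233.6]
[76 36  5  5 11] [263.1 234.5]
[85 41  9  8 30] [274.3 240.6]
[ 71  43  19  12 100] [264.7 246.9]
[63 44  7  6 17] [250.4 242.4]
```

The chute is empty and a dark body shows in the pan at about (264,247). I'll raise and withdraw the arm, then check from the top.

>>> {"api": "apply_moves", "payload": {"steps": [{"translation": [0, 0.02, 0.06], "rotation": [0, 0, 0]}, {"translation": [0, 0.04, 0.18], "rotation": [0, 0, 0]}, {"translation": [0, 0.04, 0.32], "rotation": [0, 0, 0]}, {"translation": [-0.04, 0.04, 0.46], "rotation": [0, 0, 0]}, {"translation": [-0.12, 0.06, 0.56], "rotation": [0, 0, 0]}, {"translation": [-0.24, 0.14, 0.6], "rotation": [0, 0, 0]}, {"translation": [-0.34, 0.24, 0.6], "rotation": [0, 0, 0]}, {"translation": [-0.4, 0.36, 0.6], "rotation": [0, 0, 0]}, {"translation": [-0.4, 0.48, 0.6], "rotation": [0, 0, 0]}, {"translation": [-0.4, 0.56, 0.6], "rotation": [0, 0, 0]}]}}

```text
t: 20.62
eef_pos: [0.4294, -0.1959, 0.2618]
ee_rot: [-3.141, -0.002, -0.042]
force: [0.3, 0.5, -0.0]
width: 0.0007
gripper_force: 0.0
```

>>> {"api": "apply_moves", "payload": {"steps": [{"translation": [0, 0.1, 0], "rotation": [0, 0, 0]}, {"translation": [0, 0.22, 0], "rotation": [0, 0, 0]}, {"translation": [0, 0.34, 0], "rotation": [0, 0, 0]}, {"translation": [0, 0.44, 0], "rotation": [0, 0, 0]}, {"translation": [0, 0.5, 0], "rotation": [0, 0, 0]}, {"translation": [0, 0.5, 0], "rotation": [0, 0, 0]}, {"translation": [0, 0.5, 0], "rotation": [0, 0, 0]}, {"translation": [0, 0.5, 0], "rotation": [0, 0, 0]}, {"translation": [0, 0.5, 0], "rotation": [0, 0, 0]}, {"translation": [0, 0.5, 0], "rotation": [0, 0, 0]}]}}

```text
t: 21.45
eef_pos: [0.4304, -0.0731, 0.2609]
ee_rot: [3.141, 0.0, -0.043]
force: [0.8, -0.5, 0.3]
width: 0.0003
gripper_force: 0.0
```

```bash
python3 - <<'E'
from h import *
s=get_state(); print(s['t'],s['eef_pos'],s['force'])
o=cv2.imread('pics/top0.png')
for k in range(2):
  b=grab_frame('top')
  d=(cv2.absdiff(b,o).max(2)[145:275,150:360]>35).astype('uint8')
  n,_,st,c=cv2.connectedComponentsWithStats(d)
  for i in range(1,n):
    if st[i,4]>8: print(st[i]+[150,145,0,0,0],c[i].round(1)+[150,145])
print(b[176:236:3,296:350:3].max(2))
for z in (.02,.04,.06): print(z,atz(ray('top',324,205),z))
for y0,y1,x0,x1 in((235,260,296,345),(205,235,183,215)): print(cv2.absdiff(b,o)[y0:y1,x0:x1].max())
E
```

```text
21.45 [ 0.43044336 -0.07310364  0.26094399] [ 0.81177888 -0.50595915  0.29489136]
[339 192   4   8  23] [340.8 195.7]
[318 194  12  13  53] [323.2 200.6]
[ 150  208   39   66 1027] [161.  245.5]
[234 220  27  26 217] [248.4 233.7]
[190 228  16   4  49] [197.4 229.4]
[215 240   5  17  57] [216.9 248.2]
[176 246   8   7  23] [179.2 248.7]
[339 192   4   8  23] [340.8 195.7]
[318 194  12  13  52] [323.2 200.7]
[ 150  209   36   65 1062] [161.3 245.7]
[234 220  27  26 217] [248.4 233.7]
[190 228  16   4  47] [197.6 229.4]
[215 240   5  17  54] [216.9 248.2]
[[138 133 126 125 122 122 122 121 120 118 117 117 117 115 112 172 206 120]
 [ 93 101 113 133 189 189 187 159 153 157 151 145 146 161 156 193 211 136]
 [155 142 121  99  93  87  92  91  89  92  96  77  74 103 107 102 129 163]
 [170 169 171 160  58  51  56  54  50  51  51  51  42  45  60  90 126 163]
 [168 169 171 162  53  51  51  50  48  42  44  51  44  37  40  89 124 163]
 [169 167 172 162  53  49  51  48  44  46  49  45  45  44  36  65 124 162]
 [168 167 171 160  57  51  53  61  67  43  44  45  43  39  41  36 120 162]
 [169 166 171 1
[... 350 characters left out ...]
 125 179]
 [166 163 166 143  55  52  53  50  49  50  46  48  48  45  49 109 124 189]
 [165 162 166 132  53  54  51  51  52  48  48  46  47  47  50 104 127 189]
 [164 162 166 135  54  53  53  50  50  49  45  49  48  43  47  86 127 191]
 [165 163 166 134  55  53  52  50  49  49  47  48  48  45  49 108 124 195]
 [165 163 164 130  53  56  51  49  52  49  49  48  46  48  46 104 123 191]
 [165 164 162 134  56  53  52  49  46  48  45  45  46  44  47 105 124 192]
 [109 114 125 131 152 149 179 185 184 183 183 158 136 144 129 143 142 194]
 [112 112 112 113 111 108 111 110 110 109 109 111 112 104  96  97 157 194]]
0.02 [ 503.8 -500.3   20. ]
0.04 [ 501.6 -497.1   40. ]
0.06 [ 499.4 -493.9   60. ]
13
59
```

The puck lies on its side inside the pan. Its disc shows edge-on from (318,194) to (331,207), and two frames match, so it is at rest. The area round the glue and gauge is unchanged, and the arm touches nothing. I'm handing in.

```bash
python3 -c "
from station import *
print(job_done())"
```

```text
the job is handed in; nothing more can be done
None
```

The job is handed in (no verdict was returned): the puck pressed the end stop in by about 4 mm at about 5 N, went through the gap and down the chute, and now lies at rest in the catch pan; I touched none of the bystanders, though only the glue bottle and gauge were confirmed unmoved by image.

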